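# Close the accessory tray and slide it home on the free arm

### The arm

A 6-joint arm with a two-finger parallel gripper is mounted at the origin on the work surface. World frame = base frame: x ahead of the robot, y to its left, z up, the work surface at z = 0. Lengths are in m, angles in rad, forces in N, time in s.
With the tool pointing down it reaches from about 0.375 to 0.975 m from the base axis. Payload 3.8 kg.
Tool frame: the origin (TCP) lies at the very end of the fingers, on their centre line; the grasp point (between the pads) lies 19 mm behind it; z points along the fingers, y is the line along which they close (so a half turn about z gives the same grasp; the last joint's range is limited). The gripper opens to 85 mm and grips with 20 to 120 N. Pads are 22 mm wide; open, the fingers measure 114 mm over their backs; the gripper's body (76 mm by 85 mm) begins 54 mm behind the grasp point. The pads swing forward as they close: fully open they stand 13 mm farther back than shut.
Start: joints at [1.297, 0.264, 1.604, -0, 1.274, -0.037], TCP at [0.158, 0.656, 0.231] pointing down, gripper open.
Joint ranges: [-2.63, 2.63], [-0.94, 2.18], [0.31, 2.57], [-1.31, 4.45], [0, 2.66], [-2.55, 2.55]. Speed limits (rad/s): [2.57, 2.57, 3.14, 3.14, 3.14, 3.14].

### API

Orientations are given as a rotation vector (axis times angle).
In Python, from workcell import bot, vision gives the robot as it stands. The module is installed in compiled form; this text tells all that it offers.
- The arm moves only by the tool play_rows, never from a script. Its argument "moves" is a list that holds one entry, the list of rows, each a list of 7 numbers: the turn, a rotation vector about the tool's x, y, z as a fraction of full scale, then the shift along the tool's x, y, z as a fraction of full scale, then the finger opening in mm, from 0 to 85.4. In form: [[[ax, ay, az, x, y, z, jaw], ...]]. A call has 1 to 5 rows; each row shifts and turns the commanded pose from where the row before left it, along the tool's axes as they then stand; what a row does not reach is not made up. Full scale, the value 1, is 0.1 m for a shift and 0.5 rad for a turn. A row lasts 1/12 s, in which the tool goes at most 41.7 mm and 7.16 degrees, less where a joint would pass 70% of its speed; a pose out of reach is approached as far as the arm can. A call with a number of a shift or a turn outside -1 to 1 is refused whole. A call with a gripper value outside its range is refused whole. The fingers move at their own pace and stop on an object; "newtons" is the grip in N (left out, the last holds). Time passes only in rows, so rows that do not move let the fingers close. It gives the time, the measured TCP pose, the force, the opening and the grip force at its end, in the units of the state.
- bot.read_state(): the state, without advancing time (a new reading comes with each control period).
- vision.read_camera(name): name is "side" or "top"; returns a dict with "image" (420x560x3 uint8, red, green, blue), "depth" (420x560 float32, m along the optical axis (not along the pixel's ray), 0 where there is no reading), "K" (3x3 intrinsics, pixels), "dist" ([k1, k2, p1, p2, k3] as OpenCV has them; the pictures are not rectified), "R" (3x3) and "t" (3): a world point X has camera coordinates R X + t. Camera axes: x right, y down, z forward; pixel columns grow to the right and rows downward; lengths in m; the calibration is good to about 2 mm. A picture is of the moment at which its call begins.
- bot.finish_job(): hands the job in; it is judged then, once.
The state is a dict: "time": time; "q": joint angles; "joint_vel": joint speeds; "joint_torque": joint torques, N m; "tool_pos": TCP position; "tcp_rot": TCP orientation; "wrist_force": force on the tool from outside, world axes, zero at the start; "torque": the same for the moment, N m; "width": opening from 0.0 (shut) to 1.0 (fully open); "grip_force": force on a finger pad.
Only numpy, scipy, OpenCV 4.12 (cv2) and the standard library are available. Lean on these libraries where they do the work, as an engineer would, in place of code of your own. Each camera call takes 0.05 s, during which the arm holds its last target. There are 200 camera calls.

### The job

Get the sewing machine back to flat-bed sewing: put the loose lid on the U-shaped accessory tray so that it sits seated and level, then lift the tray level across by its balance point and set it down with its open end just started over the tip of the free arm. Let go, take it again at its closed end and slide it along the arm, under the head, until it is fully home against the tip of the arm, lid still on. Leave the other sewing things where they lie.

Things in the scene. Friction and masses are not known exactly. Their poses are not given: they have to be found in the camera images.
- machine: White free-arm sewing machine, fixed, 410 mm long, 180 deep, 288 high. Origin: at table height under the middle of the free arm's tip, z up. The free arm is a beam running from its tip (y = 0) to -y: 66 mm wide (x -33 to 33), z 32 to 75 mm, tip corners rounded 15 mm in plan; below it a base plate 60 wide, 14 high, beginning 20 mm behind the tip. The operator's side is -x.
- machine_head (a point): Lower edge of the machine's head at its end face (machine x 0, y -55, z 165 mm). The head overhangs the arm: x -55 to 52, y -140 to -55, z 165 to 288; the raised presser foot hangs from it at y -95, underside 92 mm above the table. Behind it (-y) the upper arm (z 195 to 288) and, from y -295, the pillar.
- machine_bed (a point): Where the free arm meets the machine's fixed bed (machine x 0, y -175, z 75 mm); the bed is 75 high, x -92 to 88, and goes on to -y.
- tray: Grey plastic accessory tray, loose, 0.4 to 0.6 kg, 142 (x) x 233 (y) x 75 mm, a U in plan: mouth to -y, closed end to +y. Origin: on its underside, in the middle of the box that takes the lid (x -28 to 28, y -85 to 85). Rear leg: x 100 to 114, y -27 to 85, 75 high. Home: axes parallel to the machine's, same way round, origin at machine x -64, y -85 mm, standing on the table.
- tray_rim (a point): Centre of the box's open top, at rim height (tray x 0, y 0, z 69 mm). Opening 44 (x) x 150 mm (y); rim walls 6 mm thick at the long sides, 10 at the ends; free depth 50 mm.
- tray_balance (a point): The place to grip for lifting, across the 56 mm wide box (along tray x) with one finger in the slot: at rim height, tray x 0, y 16, z 69 mm, level with the centre of mass in y (the centre of mass lies 10 mm further to +x). The lid on the box is narrower than the box and stands 6 mm above its rim.
- tray_slot_end (a point): Closed end of the tray's slot, mid-width (tray x 64, y 85, z 0 mm). Slot: x 28 to 100, so 72 mm wide with 3 mm play each side of the arm, no floor and no roof, 170 mm long at the box, 112 mm at the rear leg; leg ends rounded 6 mm. Home: this point meets the tip of the free arm (the origin of machine).
- tray_end_wall (a point): Middle of the top edge of the tray's end wall, in line with the slot (tray x 64, y 143, z 75 mm), where to take it for sliding: wall 10 mm thick in y, an open finger trough inside it (tray x -20 to 106, y 93 to 138, floor 20 mm above the table). The closed end is x -28 to 114, y 85 to 148, 75 high. It slides on the table with about 2 to 7 N.
- lid: Loose flat lid of the tray's box, same grey plastic, 0.06 to 0.09 kg, lying rib down: plate 50 (x) x 158 (y) x 6 mm (its z 8 to 14); below it a locating rib 39 x 145 mm, 8 deep, lower half 2 mm smaller all round. Origin: centre of the rib's underside. Either way round fits. Seated: at the tray's x 0, y 0, z 61 mm, plate on the rim, rib play 2.5 mm each side, top flush with the closed end.
- spool: Bystander: spool of navy thread standing up, 24 dia x 60 mm, origin at its foot.
- pin_box: Bystander: small open blue pin box 105 x 70 x 20 mm, origin at its underside.
- pin_box_lid: Bystander: clear lid of the pin box, 110 x 75 x 12 mm, not the lid to use; origin at its underside.
- scissors: Bystander: scissors lying flat, 210 mm long, black handles to -x, 12 mm high; origin at the pivot.
- tape_measure: Bystander: round white tape measure, 56 dia x 18 mm, origin at its underside.
- seam_ripper: Bystander: seam ripper lying along its x, 125 mm long, 10 mm thick.
- pin_dish: Bystander: round wooden magnetic pin dish, 90 dia x 20 mm, origin at its underside.
Not all that is in view belongs to the job. There is more than one size of the lid; the job needs the middle-sized.

How it is judged:
On the way, in this order (a step that is already met when the one before it is completed fails the run):
1. the lid sits seated and level on the tray and is let go, the tray still clear of the machine (x of lid in the frame of tray between -0.004 and 0.004 m and y of lid in the frame of tray between -0.004 and 0.004 m and z of lid in the frame of tray between 0.058 and 0.063 m and angle between the z axis of lid and the z axis of tray, either way round below 0.03 rad and contact force between the fingers and lid below 0.3 N and y of tray_slot_end in the frame of machine above 0.175 m), for 0.2 s.
2. the tray is lifted clear of the table, within 15 degrees of level, lid on (height (world z) of each of tray_slot_end, tray above 0.008 m and angle between tray's own z axis and vertical below 0.26 rad and angle between the z axis of lid and the z axis of tray, either way round below 0.05 rad and z of lid in the frame of tray between 0.058 and 0.0635 m), for 0.2 s.
3. the tray is set down flat on the table and let go, its open end started 10 to 120 mm over the tip of the free arm (y of tray_slot_end in the frame of machine between 0.05 and 0.16 m and x of tray_slot_end in the frame of machine between -0.015 and 0.015 m and height (world z) of tray below 0.004 m and angle between tray's own z axis and vertical below 0.03 rad and contact force between the fingers and tray below 0.3 N), for 0.2 s.
At the end, for the whole second after the job is handed in: The tray stands flat on the table around the free arm, fully home (the end of its slot within 5 mm of the arm's tip), the lid seated level on its box (within 4 mm sideways, 2 mm in height), everything at rest (y of tray_slot_end in the frame of machine between -0.004 and 0.005 m and x of tray_slot_end in the frame of machine between -0.006 and 0.006 m and angle between the y axis of tray and the y axis of machine, either way round below 0.05 rad and height (world z) of tray below 0.004 m and angle between tray's own z axis and vertical below 0.03 rad and x of lid in the frame of tray between -0.004 and 0.004 m and y of lid in the frame of tray between -0.004 and 0.004 m and z of lid in the frame of tray between 0.058 and 0.063 m and angle between the z axis of lid and the z axis of tray, either way round below 0.03 rad and linear speed of each of tray, lid below 0.01 m/s); the robot touches nothing.
It fails at once if a bystander is moved more than 30 mm (distance of any of spool, pin_box, pin_box_lid, scissors, tape_measure, seam_ripper, pin_dish from where it was at the start of the episode above 0.03 m).
It also fails if it takes over 72 s, if anything falls off the work surface, if the arm or the gripper's body presses on something with over 40 N, if the wrist force passes 120 N, or if a joint passes its speed limit or range.

## Working session

There is one attempt and no reset: what is moved stays moved. The work goes in short steps, Python scripts to look and compute and a tool call to move; the robot and the scene stay as the last step left them, time stands still between calls to the robot, and variables do not carry over. Pictures are saved under pics/ and viewed, at most 10 in all, crops included, and the job is handed in when it is done.

Besides the shell and the picture viewer there is one more tool, called after "Call:" as a command line: name --argument value ..., lists and objects as JSON in quotes. play_rows: Moves the arm, as the interface text tells. Its arguments: {"type":"object","properties":{"moves":{"type":"array","items":{"type":"array","items":{"type":"array","items":{"type":"number"}}}},"newtons":{"type":"number"}},"required":["moves"]}

```bash
mkdir -p pics; cat > h.py <<'E'
import numpy as np, cv2, pickle
from workcell import bot, vision
def cap(n):
    c=vision.read_camera(n); pickle.dump(c,open(f'{n}.pkl','wb')); return c
def load(n): return pickle.load(open(f'{n}.pkl','rb'))
def world(c,uv,z=None):
    """pixel -> world by plane z, or by depth"""
    out=[]
    for i,(u,v) in enumerate(uv):
        x,y=cv2.undistortPoints(np.array([[[u,v]]],float),c['K'],np.array(c['dist']))[0,0]
        R,t=np.array(c['R']),np.array(c['t']); o=-R.T@t; d=R.T@np.array([x,y,1])
        s=c['depth'][int(round(v)),int(round(u))] if z is None else (z-o[2])/d[2]
        out.append(o+s*d)
    return np.array(out)
def save(c,name,box=None,f=1):
    im=c['image'][...,::-1]
    if box: im=im[box[1]:box[3],box[0]:box[2]]
    cv2.imwrite('pics/'+name,cv2.resize(im,None,fx=f,fy=f,interpolation=cv2.INTER_CUBIC))
E
python3 - <<'E'
from h import *
for n in('side','top'):
    c=cap(n); print(n,-np.array(c['R']).T@c['t'],c['K'][0][0]); save(c,n+'0.png',f=1.42)
print(bot.read_state())
E
```

```text
side [1.58636577 0.99734623 1.23002978] 544.0292835249944
top [0.27864817 0.10162258 1.33654166] 455.7127580637907
{'time': 0.1, 'q': array([ 1.29708663e+00,  2.64715442e-01,  1.60525406e+00,  1.74921678e-05,
        1.27367686e+00, -3.69141193e-02]), 'joint_vel': array([ 0.0005991 , -0.00058553, -0.00194539,  0.00098274,  0.0017548 ,
       -0.00096921]), 'joint_torque': array([-3.27861144e-04, -5.16700315e+01, -3.68592775e+01, -1.24157036e-04,
        6.27978559e-03, -4.38417942e-06]), 'tool_pos': array([0.15817435, 0.65552675, 0.23005217]), 'tcp_rot': array([-0.37105756, -3.11926447,  0.00318273]), 'wrist_force': array([ 0.30301774, -0.75707491,  0.13590751]), 'torque': array([0.01689903, 0.03067648, 0.0329373 ]), 'grip_force': 0.0, 'width': 1.0010520151459923}
```

View pics/top0.png

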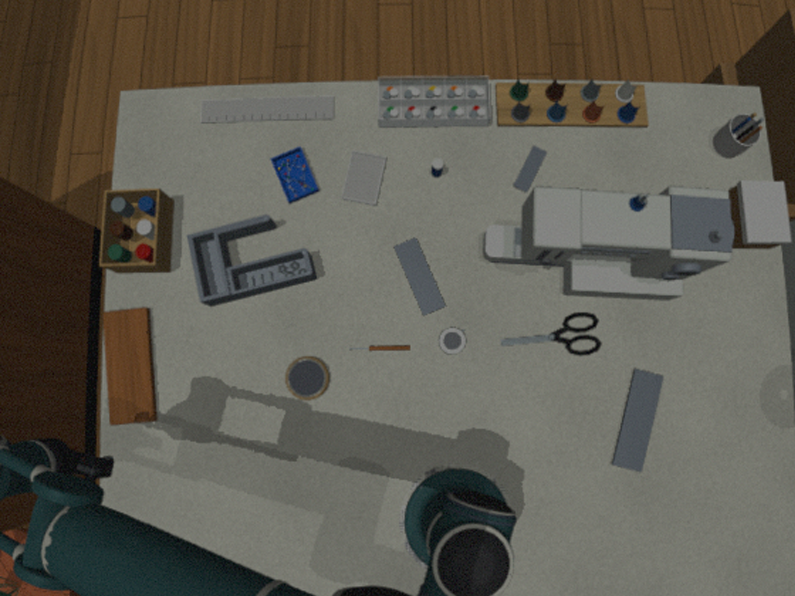

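View pics/side0.png

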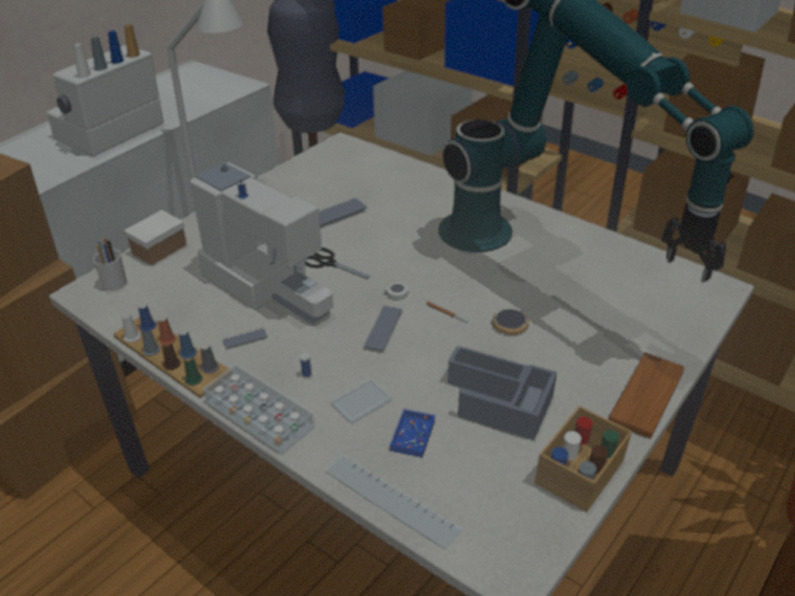

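The top view shows the tray at about (250,260), its mouth facing the machine. The middle-sized lid is at (420,276) and the tip of the free arm at (487,245). The side view agrees with this. I'll enlarge the crops next.

```bash
python3 - <<'E'
from h import *
c=load('top')
save(c,'top1.png',(125,140,245,220),6.6)
save(c,'top2.png',(265,120,385,225),5.7)
E
```

```text
(no output)
```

View pics/top1.png

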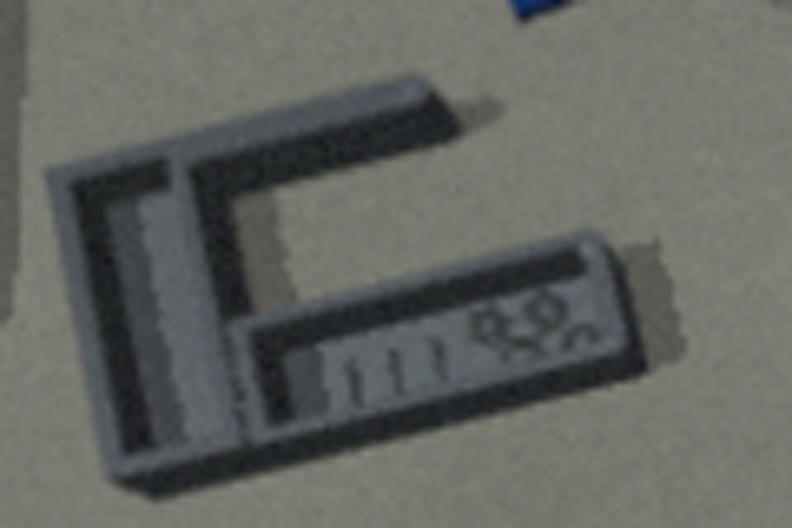

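View pics/top2.png

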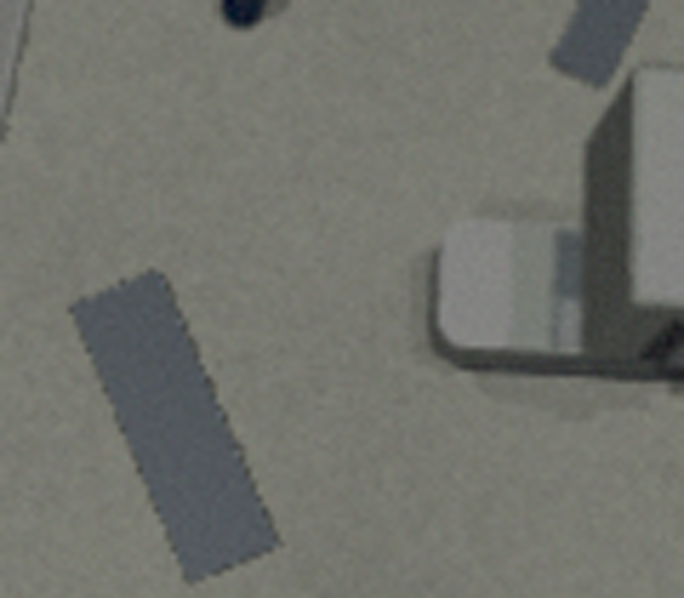

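The crops show all three items:
- **Tray:** corners at crop (48,172), (110,475), (640,360) and (600,232); slot corners at (185,165) and (240,318).
- **Lid:** corners at (155,268), (70,308), (188,583) and (282,545).
- **Arm tip:** edge at x≈440, top edge at y≈220, front edge at y≈347.

Next I'll fit the poses and check them in the side view.

```bash
cat > fit.py <<'E'
from h import *
from scipy.optimize import least_squares
def proj(c,X):
    return cv2.projectPoints(np.asarray(X,float),cv2.Rodrigues(np.array(c['R']))[0],np.array(c['t'],float),np.array(c['K']),np.array(c['dist']))[0][:,0]
def pl(p,m):
    m=np.asarray(m,float)*[1e-3]*1; c,s=np.cos(p[2]),np.sin(p[2])
    return np.c_[p[0]+c*m[:,0]-s*m[:,1],p[1]+s*m[:,0]+c*m[:,1],m[:,2]]
def fit(c,px,m,p0):
    r=least_squares(lambda p:(proj(c,pl(p,m))-px).ravel(),p0,loss='soft_l1'); return r.x,r.fun.reshape(-1,2)
def crop(px,x0,y0,f): return (np.array(px,float)+.5)/f-.5+[x0,y0]
E
python3 - <<'E'
from fit import *
c=load('top'); s=load('side')
np.set_printoptions(precision=4,suppress=True)
tp=crop([(48,172),(110,477),(185,165),(240,318),(165,498)],125,140,6.6)
tm=[(114,148,75),(-28,148,75),(100,85,75),(28,85,75),(-28,148,0)]
T,r=fit(c,tp,tm,[.5,.35,.2]); print('tray',T,'res',r.round(1).tolist())
lp=crop([(155,268),(70,308),(188,583),(282,545)],265,120,5.7)
lm=[(25,79,14),(-25,79,14),(-25,-79,14),(25,-79,14)]
L0=world(c,lp,.014).mean(0)
for mm in (lm,[lm[1],lm[2],lm[3],lm[0]]):
  for a in(0,1.5,-1.5,.4,-.4):
    L,r=fit(c,lp,mm,[L0[0],L0[1],a]); 
    if abs(r).max()<3: print('lid',L,r.round(1).tolist())
# point cloud
def cloud(c):
    h,w=c['depth'].shape; u,v=np.meshgrid(np.arange(w),np.arange(h)); 
    n=cv2.undistortPoints(np.stack([u,v],-1).reshape(-1,1,2).astype(float),np.array(c['K']),np.array(c['dist']))[:,0]
    d=c['depth'].ravel(); P=(np.c_[n,np.ones(len(n))]*d[:,None]-c['t'])@np.array(c['R']); return P[d>0]
for n,cc in(('top',c),('side',s)):
    P=cloud(cc)
    M=P[(P[:,1]<.1)&(P[:,1]>-.45)&(P[:,0]>.35)&(P[:,0]<.75)]
    a=M[(abs(M[:,2]-.288)<.01)]; print(n,len(a),cv2.minAreaRect(a[:,:2].astype(np.float32)))
    b=M[(abs(M[:,2]-.075)<.008)]; print('z75',len(b),b.min(0),b.max(0),cv2.minAreaRect(b[:,:2].astype(np.float32)))
    a=P[(abs(P[:,2]-.072)<.007)&(P[:,1]>.2)&(P[:,0]>.35)&(P[:,0]<.7)&(P[:,1]<.58)]; print('tray',len(a),cv2.minAreaRect(a[:,:2].astype(np.float32)))
E
```

```text
tray [0.507  0.3686 0.2506] res [[-0.2, -0.4], [0.6, 0.5], [0.8, -0.6], [-2.3, 0.0], [-0.1, 0.4]]
lid [ 0.4988  0.069  -1.1751] [[0.2, 0.2], [-0.3, -0.3], [0.5, 0.1], [-0.4, -0.0]]
lid [ 0.4988  0.069  -1.1751] [[0.2, 0.2], [-0.3, -0.3], [0.5, 0.1], [-0.4, -0.0]]
lid [ 0.4988  0.069  -1.1751] [[0.2, 0.2], [-0.3, -0.3], [0.5, 0.1], [-0.4, -0.0]]
lid [ 0.4988  0.069  -1.1751] [[0.2, 0.2], [-0.3, -0.3], [0.5, 0.1], [-0.4, -0.0]]
lid [ 0.4988  0.069  -1.1751] [[0.2, 0.2], [-0.3, -0.3], [0.5, 0.1], [-0.4, -0.0]]
top 5630 ((0.549107015132904, -0.2847118377685547), (0.3364669382572174, 0.13178282976150513), 86.4582290649414)
z75 2042 [ 0.4415 -0.4499  0.0671] [ 0.5915 -0.0635  0.0821] ((0.5015062093734741, -0.2541816532611847), (0.4069296419620514, 0.09565802663564682), 73.19259643554688)
tray 985 ((0.5390098690986633, 0.41394686698913574), (0.14418302476406097, 0.23416438698768616), 13.863744735717773)
side 1595 ((0.5523750185966492, -0.2796519994735718), (0.34453415870666504, 0.13283413648605347), 87.66584014892578)
z75 1382 [ 0.4851 -0.4489  0.067 ] [ 0.643  -0.0569  0.083 ] ((0.5681742429733276, -0.2518807053565979), (0.3872426748275757, 0.15033024549484253), 85.59800720214844)
tray 801 ((0.542733907699585, 0.41424521803855896), (0.1526484340429306, 0.23410546779632568), 13.971598625183105)
```

```bash
python3 - <<'E'
from fit import *
np.set_printoptions(precision=4,suppress=True)
c=load('top'); s=load('side')
tp=crop([(48,172),(110,477),(187,165),(223,318),(165,498)],125,140,6.6)
tm=[(114,148,75),(-28,148,75),(100,85,75),(28,85,75),(-28,148,0)]
T,r=fit(c,tp,tm,[.5,.35,.2]); print('tray',T,r.round(1).tolist())
g=cv2.cvtColor(c['image'],cv2.COLOR_RGB2GRAY).astype(float)
def ortho(z,x0,x1,y0,y1,st=.001):
    X,Y=np.meshgrid(np.arange(x1,x0,-st),np.arange(y1,y0,-st),indexing='ij')
    uv=proj(c,np.c_[X.ravel(),Y.ravel(),np.full(X.size,z)]).reshape(*X.shape,2).astype(np.float32)
    return cv2.remap(c['image'],uv[...,0],uv[...,1],cv2.INTER_CUBIC)[...,::-1]
o1=ortho(.075,.44,.66,.26,.53)      # tray 270x220
o2=ortho(.075,.42,.64,-.30,-.03)
o3=ortho(.288,.42,.64,-.38,-.11)
o4=ortho(.014,.40,.62,-.06,.21)
im=np.vstack([np.hstack([o1,o2]),np.hstack([o3,o4])])
im=cv2.resize(np.clip(im*1.3,0,255).astype(np.uint8),None,fx=1.36,fy=1.36)
cv2.imwrite('pics/o.png',im);print(im.shape)
E
```

```text
tray [0.5067 0.3694 0.2483] [[-0.4, -0.4], [0.3, 0.5], [0.3, -0.5], [0.1, 0.0], [-0.3, 0.4]]Traceback (most recent call last):
  File "<stdin>", line 16, in <module>
    return _nx.concatenate(arrs, 1, dtype=dtype, casting=casting)
           ~~~~~~~~~~~~~~~^^^^^^^^^^^^^^^^^^^^^^^^^^^^^^^^^^^^^^^
ValueError: all the input array dimensions except for the concatenation axis must match exactly, but along dimension 0, the array at index 0 has size 221 and the array at index 1 has size 220
```

```bash
cat > ortho.py <<'E'
from fit import *
def ortho(c,z,x1,y1,h,w,st=.001):
    X,Y=np.meshgrid(x1-st*np.arange(h),y1-st*np.arange(w),indexing='ij')
    uv=proj(c,np.c_[X.ravel(),Y.ravel(),np.full(X.size,z)]).reshape(h,w,2).astype(np.float32)
    return cv2.remap(c['image'],uv[...,0],uv[...,1],cv2.INTER_CUBIC)[...,::-1]
E
python3 - <<'E'
from ortho import *
c=load('top')
o=[ortho(c,.075,.66,.53,220,270),ortho(c,.075,.64,-.03,220,270),ortho(c,.288,.64,-.11,220,270),ortho(c,.014,.62,.21,220,270)]
im=np.vstack([np.hstack(o[:2]),np.hstack(o[2:])])
im=cv2.resize(np.clip(im*1.3,0,255).astype(np.uint8),None,fx=1.36,fy=1.36)
cv2.imwrite('pics/o.png',im);print(im.shape)
E
```

```text
(598, 734, 3)
```

View pics/o.png

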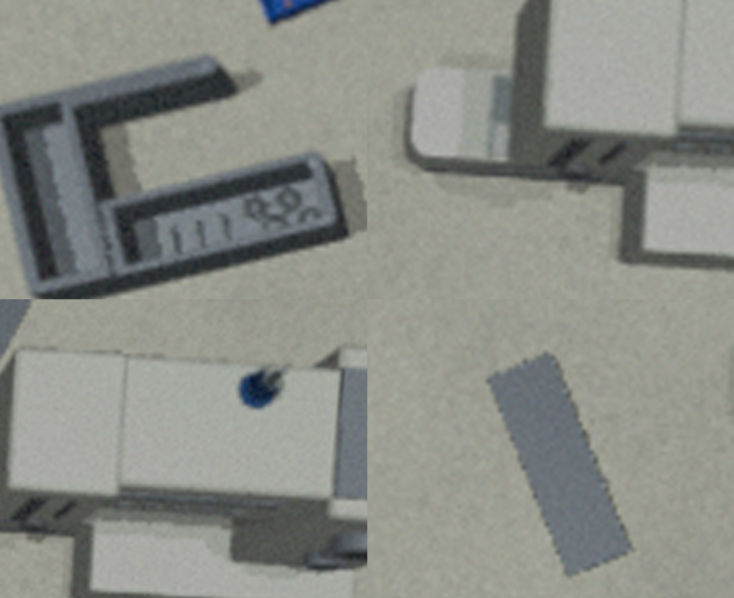

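Ortho panes: arm top spans rows 68–157 and starts at column 412, so the machine is about (0.558, -0.0635, yaw -0.067). The tray and lid outlines agree with the fits. I'll check all three poses with a side-view overlay.

```bash
cat > ov.py <<'E'
from fit import *
def rect(x0,x1,y0,y1,z): return [(x0,y0,z),(x1,y0,z),(x1,y1,z),(x0,y1,z)]
TR=[rect(-28,28,-85,85,69),rect(-28,114,85,148,75),rect(100,114,-27,85,75)]
LI=[rect(-25,25,-79,79,14)]
MA=[rect(-33,33,-55,0,75),rect(-55,52,-290,-55,288),rect(-92,88,-375,-175,75)]
def overlay(c,items,box,f,name):
    im=cv2.resize(c['image'][box[1]:box[3],box[0]:box[2],::-1],None,fx=f,fy=f,interpolation=cv2.INTER_CUBIC)
    for p,rs in items:
        for r in rs:
            q=(proj(c,pl(p,r))-box[:2]+.5)*f-.5
            cv2.polylines(im,[q.round().astype(int)],True,(0,255,255),1)
    cv2.imwrite('pics/'+name,im)
E
python3 - <<'E'
from ov import *
np.set_printoptions(precision=3,suppress=True)
c=load('top');s=load('side')
I=[((.5067,.3694,.245),TR),((.4988,.069,-1.175),LI),((.558,-.0635,-.067),MA)]
overlay(s,I,(130,110,400,312),2.96,'ov.png')
for n,(u,v) in dict(spool=(437,174),dish=(307,378),ripperL=(350,348),ripperR=(410,348),tape=(452,340),sciL=(502,342),sciR=(600,335),pinlidb=(362,203),pinbox=(303,200)).items(): print(n,world(c,[(u/1.42,v/1.42)],.01)[0,:2])
E
```

```text
spool [0.719 0.026]
dish [0.291 0.301]
ripperL [0.351 0.213]
ripperR [0.35 0.09]
tape [0.365 0.003]
sciL [ 0.359 -0.1  ]
sciR [ 0.369 -0.306]
pinlidb [0.657 0.187]
pinbox [0.667 0.312]
```

View pics/ov.png

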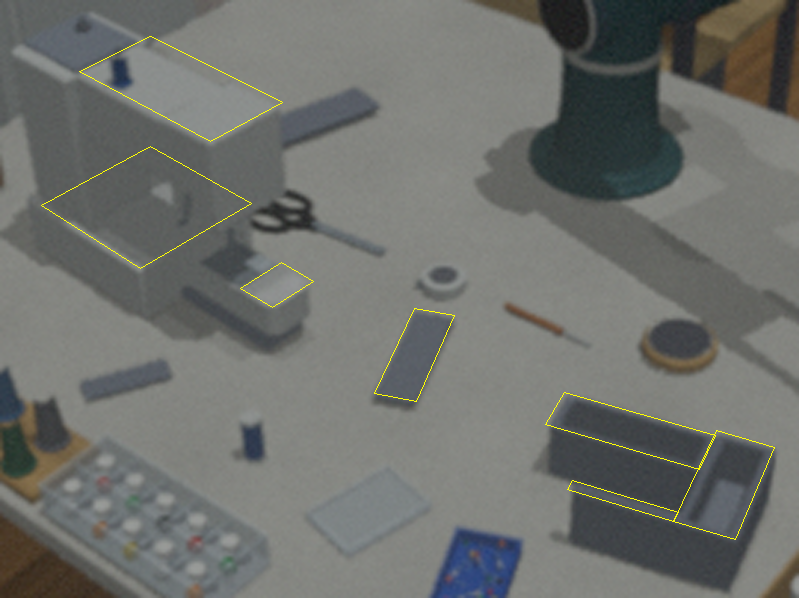

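The overlay fits all three within about a pixel. The bystanders are clear of the path. I'll move above the lid now.

Call:
play_rows --moves '[[[0,0,-0.22,0,0,0,85],[0,0,-0.22,0,0,0,85],[0,0,-0.22,0,0,0,85],[0,0,-0.22,0,0,0,85],[0,0,-0.22,0,0,0,85]]]' --newtons 30

```text
time: 0.52
tool_pos: [0.1582, 0.6557, 0.2305]
tcp_rot: [0.498, -3.101, 0.002]
wrist_force: [0.3, -0.2, 0.2]
width: 0.994
grip_force: 0.0
```

Call:
play_rows --moves '[[[0,0,-0.166,0,0,0,85],[0,0,0,-0.05,-0.37,0,85],[0,0,0,-0.05,-0.37,0,85],[0,0,0,-0.05,-0.37,0,85],[0,0,0,-0.05,-0.37,0,85]]]'

```text
time: 0.93
tool_pos: [0.2341, 0.5257, 0.2304]
tcp_rot: [0.62, -3.079, 0.002]
wrist_force: [0.9, -0.1, -0.6]
width: 0.997
grip_force: 0.0
```

Call:
play_rows --moves '[[[0,0,0,-0.05,-0.37,0,85],[0,0,0,-0.05,-0.37,0,85],[0,0,0,-0.05,-0.37,0,85],[0,0,0,-0.05,-0.37,0,85],[0,0,0,-0.05,-0.37,0,85]]]'

```text
time: 1.35
tool_pos: [0.3286, 0.3645, 0.2309]
tcp_rot: [0.619, -3.08, 0.001]
wrist_force: [0.8, 0.4, 0.0]
width: 1.0
grip_force: 0.0
```

Call:
play_rows --moves '[[[0,0,0,-0.05,-0.37,0.2,85],[0,0,0,-0.05,-0.37,0.2,85],[0,0,0,-0.05,-0.37,0.2,85],[0,0,0,-0.05,-0.37,0.2,85],[0,0,0,-0.05,-0.37,0.2,85]]]'

```text
time: 1.77
tool_pos: [0.4215, 0.2061, 0.132]
tcp_rot: [-0.618, 3.08, 0.0]
wrist_force: [0.5, 0.4, -0.5]
width: 0.999
grip_force: 0.0
```

```bash
cat > d.py <<'E'
import sys
from h import *
from scipy.spatial.transform import Rotation as Ro
def delta(x,y,z,psi=None,st=None):
    st=st or bot.read_state(); R=Ro.from_rotvec(st['tcp_rot']).as_matrix()
    p=np.arctan2(R[1,1],R[0,1]); tgt=p if psi is None else psi
    dw=(tgt-p+np.pi)%(2*np.pi)-np.pi
    t=np.array([x,y,z])-st['tool_pos']; a=p+dw
    print('t',round(st['time'],2),'pos',st['tool_pos'].round(4),'psi',round(p,4),'tilt',np.round(R[:2,2],4),'q',st['q'].round(2))
    print('az total',round(-dw/.5,3),' shift fractions after turn',np.round([10*(-np.sin(a)*t[0]+np.cos(a)*t[1]),10*(np.cos(a)*t[0]+np.sin(a)*t[1]),-10*t[2]],3),'F',st['wrist_force'].round(1))
if __name__=='__main__':
    a=[float(v) for v in sys.argv[1:]]; delta(*a)
E
sleep 0; python3 -c "
from h import *;vision.read_camera('top');vision.read_camera('top')
from d import delta
delta(.4988,.069,.003,1.967)"
```

```text
t 1.87 pos [0.4203 0.2027 0.1291] psi 1.9614 tilt [-0.0058 -0.0043] q [ 0.4  -0.04  2.14 -0.    1.05 -1.56]
az total -0.011  shift fractions after turn [-0.208 -1.537  1.261] F [-0.8  0.8 -0.1]
```

Call:
play_rows --moves '[[[0,0,-0.011,-0.042,-0.307,0.1,85],[0,0,0,-0.042,-0.307,0.15,85],[0,0,0,-0.042,-0.307,0.15,85],[0,0,0,-0.041,-0.307,0.2,85],[0,0,0,-0.041,-0.307,0.2,85]]]'

```text
time: 2.28
tool_pos: [0.5015, 0.0744, 0.053]
tcp_rot: [-0.627, 3.076, 0.0]
wrist_force: [-0.3, 1.0, 0.7]
width: 1.0
grip_force: 0.0
```

Call:
play_rows --moves '[[[0,0,0,0,0,0.15,85],[0,0,0,0,0,0.15,85],[0,0,0,0,0,0,85],[0,0,0,0,0,0,85],[0,0,0,0,0,0,85]]]'

```text
time: 2.7
tool_pos: [0.5007, 0.0755, 0.0237]
tcp_rot: [-0.628, 3.077, 0.0]
wrist_force: [-0.4, -0.4, 0.5]
width: 1.0
grip_force: 0.0
```

```bash
python3 d.py .4988 .069 .003 1.967
```

```text
t 2.7 pos [0.5007 0.0755 0.0237] psi 1.9734 tilt [0.0008 0.0002] q [ 0.1   0.18  2.14  0.    0.83 -1.87]
az total 0.013  shift fractions after turn [ 0.042 -0.052  0.207] F [-0.4 -0.4  0.5]
```

Call:
play_rows --moves '[[[0,0,0.013,0.042,-0.052,0.1,85],[0,0,0,0,0,0.1,85],[0,0,0,0,0,0,85],[0,0,0,0,0,0,30],[0,0,0,0,0,0,30]]]'

```text
time: 3.12
tool_pos: [0.4983, 0.0683, 0.0028]
tcp_rot: [0.617, -3.08, -0.0]
wrist_force: [0.1, 0.1, 0.4]
width: 0.741
grip_force: 0.0
```

Call:
play_rows --moves '[[[0,0,0,0,0,0,30],[0,0,0,0,0,0,30],[0,0,0,0,0,0,30],[0,0,0,0,0,0,30],[0,0,0,0,0,0,30]]]'

```text
time: 3.53
tool_pos: [0.4991, 0.0683, 0.0034]
tcp_rot: [-0.617, 3.079, -0.0]
wrist_force: [0.4, 0.1, 2.5]
width: 0.571
grip_force: 31.4
```

```bash
python3 d.py .4988 .069 .003 1.967
```

```text
t 3.53 pos [0.4991 0.0683 0.0034] psi 1.966 tilt [0.0011 0.0001] q [ 0.09  0.2   2.15  0.    0.78 -1.88]
az total -0.002  shift fractions after turn [0.    0.007 0.004] F [0.4 0.1 2.5]
```

Call:
play_rows --moves '[[[0,0,0,0,0,-0.1,30],[0,0,0,0,0,-0.3,30],[0,0,0,0,0,-0.4,30],[0,0,0,0,0,-0.4,30],[0,0,0,0,0,-0.2,30]]]'

```text
time: 3.95
tool_pos: [0.5006, 0.0684, 0.1482]
tcp_rot: [-0.616, 3.074, -0.001]
wrist_force: [1.0, -0.1, -0.7]
width: 0.573
grip_force: 31.6
```

Call:
play_rows --moves '[[[0,0,0.21,0,0,0,30],[0,0,0.21,0,0,0,30],[0,0,0.21,0,0,0,30],[0,0,0.21,0,0,0,30],[0,0,0.21,0,0,0,30]]]'

```text
time: 4.37
tool_pos: [0.498, 0.0682, 0.1433]
tcp_rot: [-0.212, -3.134, 0.0]
wrist_force: [-0.2, 0.9, -0.1]
width: 0.572
grip_force: 31.6
```

Call:
play_rows --moves '[[[0,0,0.21,0,0,0,30],[0,0,0.21,0,0,0,30],[0,0,0.21,0,0,0,30],[0,0,0.21,0,0,0,30],[0,0,0.21,0,0,0,30]]]'

```text
time: 4.78
tool_pos: [0.4979, 0.0682, 0.1431]
tcp_rot: [-1.018, -2.971, 0.001]
wrist_force: [0.7, 0.3, -0.6]
width: 0.57
grip_force: 31.6
```

Call:
play_rows --moves '[[[0,0,0.21,0,0,0,30],[0,0,0.21,0,0,0,30],[0,0,0.21,0,0,0,30],[0,0,0.21,0,0,0,30],[0,0,0.21,0,0,0,30]]]'

```text
time: 5.2
tool_pos: [0.4979, 0.0682, 0.1431]
tcp_rot: [-1.754, -2.606, 0.001]
wrist_force: [-0.0, -0.2, -0.6]
width: 0.57
grip_force: 31.6
```

Call:
play_rows --moves '[[[0,0,0.21,0,0,0,30],[0,0,0.08,0,0,0,30],[0,0,0,0,0,0,30],[0,0,0,0,0,0,30],[0,0,0,0,0,0,30]]]'

```text
time: 5.62
tool_pos: [0.4982, 0.0682, 0.143]
tcp_rot: [-1.931, -2.478, 0.0]
wrist_force: [-0.2, -0.6, -0.3]
width: 0.572
grip_force: 31.6
```

```bash
python3 d.py .5067 .3694 .14 .245
```

```text
t 5.62 pos [0.4982 0.0682 0.143 ] psi 0.2472 tilt [-0.0002 -0.0001] q [ 0.09  0.01  2.06 -0.    1.07 -0.16]
az total 0.004  shift fractions after turn [2.901 0.813 0.03 ] F [-0.2 -0.6 -0.3]
```

Call:
play_rows --moves '[[[0,0,0,0.2,0.06,0,30],[0,0,0,0.35,0.1,0,30],[0,0,0,0.35,0.1,0,30],[0,0,0,0.35,0.1,0,30],[0,0,0,0.35,0.1,0,30]]]'

```text
time: 6.03
tool_pos: [0.504, 0.2361, 0.1431]
tcp_rot: [1.932, 2.478, 0.0]
wrist_force: [0.5, -1.0, -0.6]
width: 0.574
grip_force: 31.6
```

Call:
play_rows --moves '[[[0,0,0,0.35,0.1,0,30],[0,0,0,0.35,0.1,0,30],[0,0,0,0.35,0.1,0,30],[0,0,0,0.15,0.03,0,30],[0,0,0,0.1,0.023,0,30]]]'

```text
time: 6.45
tool_pos: [0.5063, 0.3716, 0.1428]
tcp_rot: [-1.928, -2.48, -0.0]
wrist_force: [0.8, -0.9, -0.7]
width: 0.575
grip_force: 31.6
```

Call:
play_rows --moves '[[[0,0,0,0,0,0,30],[0,0,0,0,0,0,30],[0,0,0,0,0,0,30],[0,0,0,0,0,0,30]]]'

```text
time: 6.78
tool_pos: [0.5068, 0.3676, 0.1428]
tcp_rot: [1.934, 2.476, -0.001]
wrist_force: [0.2, -0.8, -0.3]
width: 0.574
grip_force: 31.6
```

```bash
python3 - <<'E'
from ov import *
from d import delta
delta(.5067,.3694,.14,.245)
st=bot.read_state()
c=cap('top');s=cap('side')
# lid assumed centred on TCP; plate top height guess: tcp + 11 mm
zt=st['tool_pos'][2]*1e3+11
p=(st['tool_pos'][0],st['tool_pos'][1],.247)
L=[rect(-25,25,-79,79,zt)]
for cc,n,box,f in((c,'t',(120,130,250,230),3.9),(s,'s',(290,200,420,330),3)):
    overlay(cc,[(p,L),((.5067,.3694,.245),TR)],box,f,n+'.png')
a=cv2.imread('pics/t.png');b=cv2.imread('pics/s.png');H=max(a.shape[0],b.shape[0])
im=np.hstack([cv2.copyMakeBorder(x,0,H-x.shape[0],0,0,cv2.BORDER_CONSTANT) for x in(a,b)])[:, :]
im=cv2.resize(im,(min(800,im.shape[1]),int(im.shape[0]*min(1,800/im.shape[1]))));cv2.imwrite('pics/held.png',im);print(im.shape)
E
```

```text
t 6.78 pos [0.5068 0.3676 0.1428] psi 0.2446 tilt [-0.0004 -0.0007] q [ 0.59  0.24  1.8  -0.    1.1   0.34]
az total -0.001  shift fractions after turn [0.017 0.003 0.028] F [ 0.2 -0.8 -0.3]
(347, 800, 3)
```

View pics/held.png

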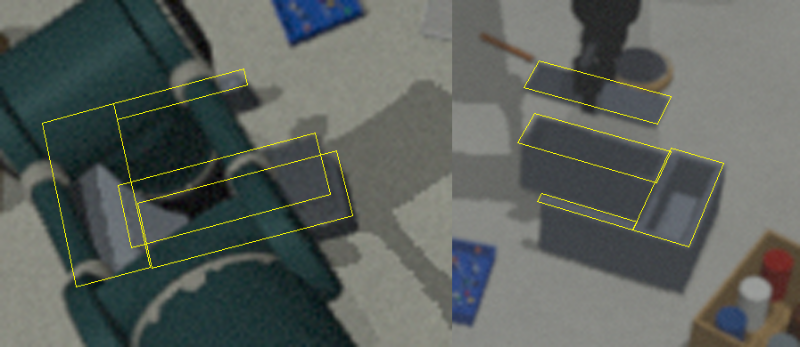

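Side view: the held lid lies on its overlay and the tray on its own, so they line up. Descending.

Call:
play_rows --moves '[[[0,0,0,0.017,0,0.15,30],[0,0,0,0,0,0.25,30],[0,0,0,0,0,0.19,30],[0,0,0,0,0,0,30],[0,0,0,0,0,0,30]]]'

```text
time: 7.3
tool_pos: [0.5054, 0.3696, 0.0827]
tcp_rot: [-1.933, -2.476, 0.005]
wrist_force: [0.1, -0.2, 0.8]
width: 0.576
grip_force: 31.5
```

Call:
play_rows --moves '[[[0,0,0,0,0,0.05,30],[0,0,0,0,0,0.03,30],[0,0,0,0,0,0.03,30],[0,0,0,0,0,0,30],[0,0,0,0,0,0,30]]]'

```text
time: 7.72
tool_pos: [0.5065, 0.3711, 0.0733]
tcp_rot: [1.932, 2.477, 0.001]
wrist_force: [0.1, 0.5, -1.4]
width: 0.573
grip_force: 31.6
```

Call:
play_rows --moves '[[[0,0,0,0,0,0.02,30],[0,0,0,0,0,0.02,30],[0,0,0,0,0,0,30],[0,0,0,0,0,0,30]]]'

```text
time: 8.05
tool_pos: [0.5061, 0.3709, 0.0687]
tcp_rot: [-1.932, -2.477, 0.001]
wrist_force: [0.1, 0.6, -0.2]
width: 0.576
grip_force: 31.6
```

```bash
python3 d.py .5067 .3694 .066 .245
```

```text
t 8.05 pos [0.5061 0.3709 0.0687] psi 0.246 tilt [-0.0004 -0.0002] q [0.59 0.32 1.85 0.   0.97 0.35]
az total 0.002  shift fractions after turn [-0.016  0.002  0.027] F [ 0.1  0.6 -0.2]
```

Call:
play_rows --moves '[[[0,0,0,-0.012,0,0.01,30],[0,0,0,0,0,0.015,30],[0,0,0,0,0,0.01,30],[0,0,0,0,0,0,30],[0,0,0,0,0,0,30]]]'

```text
time: 8.47
tool_pos: [0.5069, 0.37, 0.0664]
tcp_rot: [1.932, 2.477, 0.001]
wrist_force: [-2.3, -1.1, 5.6]
width: 0.575
grip_force: 32.1
```

```bash
python3 d.py .5067 .3694 .065 .245
```

```text
t 8.47 pos [0.5069 0.37   0.0664] psi 0.246 tilt [0.0006 0.0003] q [ 0.59  0.32  1.85 -0.    0.96  0.34]
az total 0.002  shift fractions after turn [-0.005 -0.003  0.014] F [-2.3 -1.1  5.6]
```

Call:
play_rows --moves '[[[0,0,0,0,0,0,58],[0,0,0,0,0,0,64],[0,0,0,0,0,0,72],[0,0,0,0,0,0,80],[0,0,0,0,0,0,85]]]'

```text
time: 8.88
tool_pos: [0.5065, 0.3697, 0.0651]
tcp_rot: [-1.932, -2.477, 0.001]
wrist_force: [0.4, 0.4, -0.4]
width: 0.996
grip_force: 0.0
```

Call:
play_rows --moves '[[[0,0,0,0,0,-0.2,85],[0,0,0,0,0,-0.3,85],[0,0,0,0,0,-0.35,85],[0,0,0,0,0,-0.3,85],[0,0,0,0,0,0,85]]]'

```text
time: 9.3
tool_pos: [0.5106, 0.3725, 0.1887]
tcp_rot: [1.93, 2.474, 0.019]
wrist_force: [1.5, 0.5, 1.0]
width: 0.995
grip_force: 0.0
```

```bash
python3 - <<'E'
from ov import *
from d import delta
delta(.5067,.3694,.14,.245)
s=cap('side'); c=cap('top')
P=(.5067,.3694,.245)
overlay(s,[(P,TR[1:]+[rect(-25,25,-79,79,75)])],(295,240,415,330),6.6,'seat.png')
E
```

```text
t 9.3 pos [0.5106 0.3725 0.1887] psi 0.246 tilt [0.0109 0.0073] q [ 0.59  0.2   1.76 -0.    1.17  0.34]
az total 0.002  shift fractions after turn [-0.021 -0.045  0.487] F [1.5 0.5 1. ]
```

View pics/seat.png

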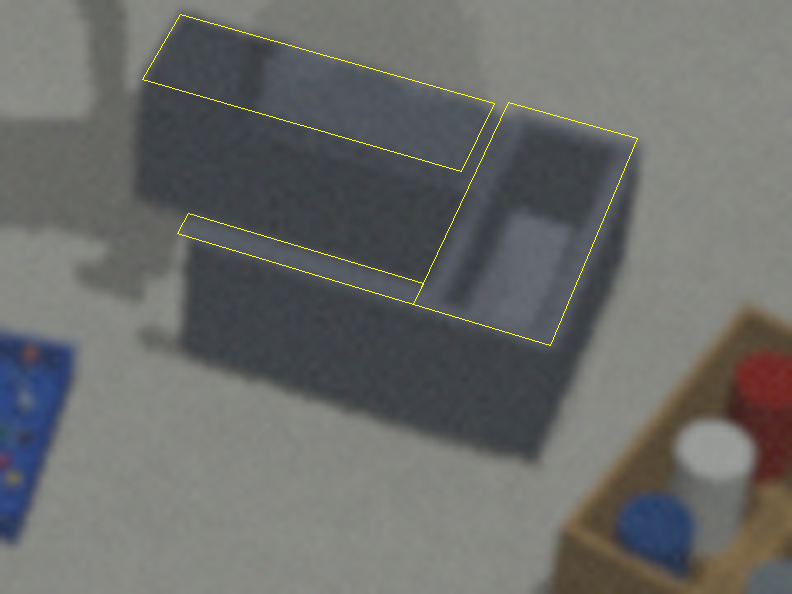

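The lid fills its overlay at rim height. I'll use depth to check that it is level and seated.

```bash
python3 - <<'E'
from fit import *
np.set_printoptions(precision=4,suppress=True)
s=load('side'); h,w=s['depth'].shape
u,v=np.meshgrid(np.arange(w),np.arange(h)); uv=np.stack([u,v],-1).reshape(-1,1,2).astype(float)
n=cv2.undistortPoints(uv,np.array(s['K']),np.array(s['dist']))[:,0]; d=s['depth'].ravel()
P=((np.c_[n,np.ones(len(n))]*d[:,None])-s['t'])@np.array(s['R'])
T=(.5067,.3694,.245); c,si=np.cos(T[2]),np.sin(T[2]); dx=P[:,:2]-T[:2]
q=np.c_[dx[:,0]*c+dx[:,1]*si,-dx[:,0]*si+dx[:,1]*c]*1e3
def pts(x0,x1,y0,y1): return (q[:,0]>x0)&(q[:,0]<x1)&(q[:,1]>y0)&(q[:,1]<y1)&(abs(P[:,2]-.072)<.02)&(d>0)
m=pts(-22,22,-74,74); A=np.c_[q[m]/1e3,np.ones(m.sum())]; print('lid plane slopes,z',np.linalg.lstsq(A,P[m,2],rcond=None)[0],m.sum())
for b in((-22,22,-74,-30),(-22,22,30,74),(-22,0,-74,74),(0,22,-74,74),(-25,112,139,147),(101,113,-20,80)): k=pts(*b); print(b,np.median(P[k,2]),k.sum())
E
python3 d.py .5022 .3844 .042 .245
```

```text
lid plane slopes,z [-0.0357 -0.0259  0.0756] 463
(-22, 22, -74, -30) 0.07758705027663401 136
(-22, 22, 30, 74) 0.07428973758166676 138
(-22, 0, -74, 74) 0.07571494754349817 221
(0, 22, -74, 74) 0.07572884360444364 242
(-25, 112, 139, 147) 0.07565063551137723 71
(101, 113, -20, 80) 0.07266842701981904 122
t 9.4 pos [0.5078 0.3706 0.1828] psi 0.246 tilt [0.0038 0.0025] q [ 0.59  0.21  1.76 -0.    1.17  0.34]
az total 0.002  shift fractions after turn [ 0.147 -0.021  1.408] F [ 0.6 -0.1  0.2]
```

```bash
python3 - <<'E'
from fit import *
np.set_printoptions(precision=4,suppress=True)
s=cap('side'); h,w=s['depth'].shape
ds=[s['depth']]+[vision.read_camera('side')['depth'] for _ in range(3)]
u,v=np.meshgrid(np.arange(w),np.arange(h)); uv=np.stack([u,v],-1).reshape(-1,1,2).astype(float)
n=cv2.undistortPoints(uv,np.array(s['K']),np.array(s['dist']))[:,0]
T=(.5067,.3694,.245); c,si=np.cos(T[2]),np.sin(T[2])
for D in ds:
    d=D.ravel(); P=((np.c_[n,np.ones(len(n))]*d[:,None])-s['t'])@np.array(s['R'])
    dx=P[:,:2]-T[:2]; q=np.c_[dx[:,0]*c+dx[:,1]*si,-dx[:,0]*si+dx[:,1]*c]*1e3
    f=lambda x0,x1,y0,y1,z:(lambda k:(np.mean(P[k,2]).round(4),P[k,2].std().round(4),k.sum()))((q[:,0]>x0)&(q[:,0]<x1)&(q[:,1]>y0)&(q[:,1]<y1)&(abs(P[:,2]-z)<.015)&(d>0))
    print(f(-20,20,-72,-30,.075),f(-20,20,-20,20,.075),f(-20,20,30,72,.075),'table',f(-10,40,-180,-130,0),f(120,180,0,100,0))
E
```

```text
(np.float64(0.0773), np.float64(0.0029), np.int64(115)) (np.float64(0.0754), np.float64(0.0031), np.int64(110)) (np.float64(0.0746), np.float64(0.0028), np.int64(126)) table (np.float64(-0.0007), np.float64(0.003), np.int64(164)) (np.float64(-0.0005), np.float64(0.0029), np.int64(508))
(np.float64(0.0773), np.float64(0.0033), np.int64(127)) (np.float64(0.076), np.float64(0.0026), np.int64(117)) (np.float64(0.0743), np.float64(0.0027), np.int64(123)) table (np.float64(-0.0006), np.float64(0.0032), np.int64(161)) (np.float64(-0.0001), np.float64(0.003), np.int64(507))
(np.float64(0.0769), np.float64(0.0041), np.int64(123)) (np.float64(0.0758), np.float64(0.0028), np.int64(112)) (np.float64(0.0745), np.float64(0.0027), np.int64(122)) table (np.float64(-0.001), np.float64(0.0028), np.int64(159)) (np.float64(-0.0002), np.float64(0.0028), np.int64(516))
(np.float64(0.0773), np.float64(0.0031), np.int64(115)) (np.float64(0.0762), np.float64(0.0027), np.int64(114)) (np.float64(0.0745), np.float64(0.0025), np.int64(120)) table (np.float64(-0.0013), np.float64(0.0029), np.int64(166)) (np.float64(-0.0003), np.float64(0.0029), np.int64(503))
```

The lid's mouth-side end stands about 4 mm high (77.3 mm against 74.5 mm, real relative to the noise). The rib step has caught because the lid sits too far toward the mouth. I'll regrip it, shift it 3 mm toward the closed end and let it drop.

```bash
python3 d.py .5067 .3697 .067 .245
```

```text
t 9.6 pos [0.5054 0.369  0.1782] psi 0.246 tilt [-0.0031 -0.0021] q [ 0.59  0.21  1.77 -0.    1.17  0.34]
az total 0.002  shift fractions after turn [0.004 0.014 1.112] F [0.  1.1 0.1]
```

Call:
play_rows --moves '[[[0,0,0,0,0,0.2,85],[0,0,0,0,0,0.35,85],[0,0,0,0,0,0.25,85],[0,0,0,0,0,0.2,85],[0,0,0,0,0,0,85]]]'

```text
time: 10.02
tool_pos: [0.5018, 0.3666, 0.073]
tcp_rot: [-1.93, -2.474, 0.019]
wrist_force: [-1.0, -1.3, -1.4]
width: 0.997
grip_force: 0.0
```

Call:
play_rows --moves '[[[0,0,0,0,0,0,85],[0,0,0,0,0,0,85],[0,0,0,0,0,0,85]]]'

```text
time: 10.27
tool_pos: [0.5078, 0.3706, 0.0822]
tcp_rot: [1.932, 2.477, 0.004]
wrist_force: [1.3, -0.6, -0.4]
width: 0.997
grip_force: 0.0
```

```bash
python3 d.py .5067 .3697 .067 .245
```

```text
t 10.27 pos [0.5078 0.3706 0.0822] psi 0.246 tilt [0.0024 0.0016] q [ 0.59  0.3   1.84 -0.    0.99  0.34]
az total 0.002  shift fractions after turn [-0.006 -0.013  0.152] F [ 1.3 -0.6 -0.4]
```

Call:
play_rows --moves '[[[0,0,0,0,0,0.03,85],[0,0,0,0,0,0.04,85],[0,0,0,0,0,0.04,85],[0,0,0,0,0,0.03,85],[0,0,0,0,0,0,85]]]'

```text
time: 10.68
tool_pos: [0.5059, 0.3694, 0.0654]
tcp_rot: [-1.932, -2.477, 0.002]
wrist_force: [-0.7, -0.3, -0.0]
width: 0.997
grip_force: 0.0
```

Call:
play_rows --moves '[[[0,0,0,0,0,0,40],[0,0,0,0,0,0,40],[0,0,0,0,0,0,40],[0,0,0,0,0,0,40],[0,0,0,0,0,0,40]]]' --newtons 20

```text
time: 11.1
tool_pos: [0.5068, 0.37, 0.0667]
tcp_rot: [1.932, 2.477, 0.001]
wrist_force: [-0.8, -0.1, 0.6]
width: 0.578
grip_force: 21.5
```

```bash
python3 d.py .5067 .3697 .067 .245
```

```text
t 11.1 pos [0.5068 0.37   0.0667] psi 0.246 tilt [0.0005 0.0003] q [0.59 0.32 1.85 0.   0.97 0.34]
az total 0.002  shift fractions after turn [-0.002 -0.001 -0.003] F [-0.8 -0.1  0.6]
```

Call:
play_rows --moves '[[[0,0,0,0,0,-0.01,40],[0,0,0,0.015,0,0,40],[0,0,0,0.015,0,0,40],[0,0,0,0,0,0.01,40],[0,0,0,0,0,0,40]]]'

```text
time: 11.52
tool_pos: [0.5058, 0.373, 0.0663]
tcp_rot: [-1.932, -2.477, -0.0]
wrist_force: [-0.2, 0.8, -0.3]
width: 0.578
grip_force: 21.4
```

Call:
play_rows --moves '[[[0,0,0,0,0,0,58],[0,0,0,0,0,0,64],[0,0,0,0,0,0,72],[0,0,0,0,0,0,80],[0,0,0,0,0,0,85]]]'

```text
time: 11.93
tool_pos: [0.5059, 0.3727, 0.0665]
tcp_rot: [1.932, 2.477, 0.0]
wrist_force: [-0.0, -0.8, -0.0]
width: 0.995
grip_force: 0.0
```

Call:
play_rows --moves '[[[0,0,0,0,0,-0.1,85],[0,0,0,0,0,-0.2,85],[0,0,0,0,0,-0.25,85],[0,0,0,0,0,-0.2,85],[0,0,0,0,0,-0.1,85]]]'

```text
time: 12.35
tool_pos: [0.5075, 0.3739, 0.1556]
tcp_rot: [1.931, 2.476, 0.008]
wrist_force: [1.5, -0.1, 1.0]
width: 0.994
grip_force: 0.0
```

```bash
cat > lev.py <<'E'
from fit import *
np.set_printoptions(precision=4,suppress=True)
def lev(T,dz=0,cam='side',n=4):
    s=vision.read_camera(cam); D=np.mean([s['depth']]+[vision.read_camera(cam)['depth'] for _ in range(n-1)],0); h,w=D.shape
    u,v=np.meshgrid(np.arange(w),np.arange(h)); uv=np.stack([u,v],-1).reshape(-1,1,2).astype(float)
    r=cv2.undistortPoints(uv,np.array(s['K']),np.array(s['dist']))[:,0]; d=D.ravel()
    P=((np.c_[r,np.ones(len(r))]*d[:,None])-s['t'])@np.array(s['R']); c,si=np.cos(T[2]),np.sin(T[2])
    dx=P[:,:2]-T[:2]; q=np.c_[dx[:,0]*c+dx[:,1]*si,-dx[:,0]*si+dx[:,1]*c]*1e3
    for b in((-20,20,-72,-30),(-20,20,-20,20),(-20,20,30,72)):
        k=(q[:,0]>b[0])&(q[:,0]<b[1])&(q[:,1]>b[2])&(q[:,1]<b[3])&(abs(P[:,2]-.075-dz)<.012); print(b,P[k,2].mean().round(4),k.sum())
    return s
E
python3 - <<'E'
from lev import *
lev((.5067,.3694,.245))
from d import delta
delta(.5022,.3844,.042,.245)
E
```

```text
(-20, 20, -72, -30) 0.0742 116
(-20, 20, -20, 20) 0.0739 115
(-20, 20, 30, 72) 0.0738 117
t 12.55 pos [0.5056 0.3725 0.1511] psi 0.2459 tilt [-0.0003 -0.0002] q [0.6  0.24 1.79 0.   1.11 0.35]
az total 0.002  shift fractions after turn [ 0.124 -0.004  1.091] F [ 0.7 -0.3  0.4]
```

The lid is seated and level (74.2, 73.9 and 73.8 mm). Next I'll grip the tray at its balance point.

Call:
play_rows --moves '[[[0,0,0,0.06,0,0.1,85],[0,0,0,0.06,0,0.2,85],[0,0,0,0,0,0.3,85],[0,0,0,0,0,0.25,85],[0,0,0,0,0,0.15,85]]]'

```text
time: 12.97
tool_pos: [0.4993, 0.3825, 0.0452]
tcp_rot: [-1.93, -2.475, 0.012]
wrist_force: [-0.2, 1.1, 0.1]
width: 0.997
grip_force: 0.0
```

Call:
play_rows --moves '[[[0,0,0,0,0,0.1,85],[0,0,0,0,0,0.06,85],[0,0,0,0,0,0,85],[0,0,0,0,0,0,45],[0,0,0,0,0,0,45]]]' --newtons 50

```text
time: 13.38
tool_pos: [0.5039, 0.385, 0.0365]
tcp_rot: [1.932, 2.477, 0.003]
wrist_force: [-0.2, 0.5, -0.1]
width: 0.742
grip_force: 0.0
```

Call:
play_rows --moves '[[[0,0,0,0,0,0,45],[0,0,0,0,0,0,45],[0,0,0,0,0,0,45],[0,0,0,0,0,0,45],[0,0,0,0,0,0,45]]]'

```text
time: 13.8
tool_pos: [0.5039, 0.3851, 0.0371]
tcp_rot: [1.932, 2.477, 0.004]
wrist_force: [-0.3, 0.1, 6.2]
width: 0.645
grip_force: 56.2
```

```bash
python3 d.py .5028 .3849 .035 .245
```

```text
t 13.8 pos [0.5039 0.3851 0.0371] psi 0.2458 tilt [0.002  0.0016] q [0.61 0.37 1.86 0.   0.92 0.37]
az total 0.002  shift fractions after turn [ 0.001 -0.011  0.021] F [-0.3  0.1  6.2]
```

The tray is gripped at 55 mm. Lifting it level.

Call:
play_rows --moves '[[[0,0,0,0,0,-0.05,45],[0,0,0,0,0,-0.1,45],[0,0,0,0,0,-0.15,45],[0,0,0,0,0,-0.15,45],[0,0,0,0,0,-0.15,45]]]'

```text
time: 14.22
tool_pos: [0.5017, 0.3834, 0.0948]
tcp_rot: [-1.932, -2.477, 0.005]
wrist_force: [1.0, 1.0, -5.9]
width: 0.648
grip_force: 54.9
```

Call:
play_rows --moves '[[[0,0,0,0,0,-0.15,45],[0,0,0,0,0,-0.15,45],[0,0,0,0,0,-0.1,45],[0,0,0,0,0,-0.05,45],[0,0,0,0,0,0,45]]]'

```text
time: 14.63
tool_pos: [0.5034, 0.3847, 0.1416]
tcp_rot: [1.932, 2.477, 0.003]
wrist_force: [0.5, -0.3, -5.9]
width: 0.648
grip_force: 54.9
```

Call:
play_rows --moves '[[[0,0,0.06,0,0,0,45],[0,0,0.12,0,0,0,45],[0,0,0.14,0,0,0,45],[0,0,0.14,0,0,0,45],[0,0,0.1,0,0,0,45]]]'

```text
time: 15.05
tool_pos: [0.5019, 0.3836, 0.1385]
tcp_rot: [-2.262, -2.179, 0.005]
wrist_force: [-0.3, -0.0, -6.6]
width: 0.643
grip_force: 54.9
```

Call:
play_rows --moves '[[[0,0,0.06,0,0,0,45],[0,0,0,0,0,0,45],[0,0,0,0,0,0,45],[0,0,0,0,0,0,45]]]'

```text
time: 15.38
tool_pos: [0.5024, 0.384, 0.1394]
tcp_rot: [-2.29, -2.15, 0.003]
wrist_force: [-0.1, -0.9, -5.5]
width: 0.649
grip_force: 54.9
```

```bash
python3 - <<'E'
from lev import *
from d import delta
delta(.4974,.0187,.137,-.067)
p=bot.read_state()['tool_pos']; a=-.067
T=(p[0]+np.sin(a)*.016,p[1]-np.cos(a)*.016,a)
lev(T,p[2]-.0371)
E
```

```text
t 15.38 pos [0.5024 0.384  0.1394] psi -0.0632 tilt [-0.0014 -0.001 ] q [ 0.61  0.26  1.79 -0.    1.1   0.68]
az total 0.008  shift fractions after turn [-3.648  0.195  0.024] F [-0.1 -0.9 -5.5]
(-20, 20, -72, -30) 0.1768 94
(-20, 20, -20, 20) 0.1779 23
(-20, 20, 30, 72) 0.1769 128
```

Call:
play_rows --moves '[[[0,0,0.008,-0.1,0.013,0,45],[0,0,0,-0.2,0.013,0,45],[0,0,0,-0.3,0.013,0,45],[0,0,0,-0.3,0.013,0,45],[0,0,0,-0.3,0.013,0,45]]]'

```text
time: 16.0
tool_pos: [0.501, 0.2625, 0.1405]
tcp_rot: [2.294, 2.145, -0.0]
wrist_force: [-0.6, 0.0, -6.0]
width: 0.649
grip_force: 54.8
```

Call:
play_rows --moves '[[[0,0,0,-0.3,0.013,0,45],[0,0,0,-0.3,0.013,0,45],[0,0,0,-0.3,0.013,0,45],[0,0,0,-0.3,0.013,0,45],[0,0,0,-0.3,0.013,0,45]]]'

```text
time: 16.42
tool_pos: [0.4971, 0.1121, 0.1407]
tcp_rot: [2.295, 2.144, 0.0]
wrist_force: [0.6, -0.6, -5.3]
width: 0.648
grip_force: 54.8
```

Call:
play_rows --moves '[[[0,0,0,-0.3,0.013,0,45],[0,0,0,-0.3,0.013,0,45],[0,0,0,-0.2,0.013,0,45],[0,0,0,-0.1,0.013,0,45],[0,0,0,-0.048,0.013,0,45]]]'

```text
time: 16.83
tool_pos: [0.4974, 0.0172, 0.1407]
tcp_rot: [2.298, 2.142, 0.0]
wrist_force: [-0.0, 0.5, -6.3]
width: 0.646
grip_force: 54.9
```

Call:
play_rows --moves '[[[0,0,0,0,0,0,45],[0,0,0,0,0,0,45],[0,0,0,0,0,0,45],[0,0,0,0,0,0,45]]]'

```text
time: 17.17
tool_pos: [0.4976, 0.0201, 0.1403]
tcp_rot: [-2.294, -2.146, -0.0]
wrist_force: [0.1, 1.1, -5.7]
width: 0.646
grip_force: 54.9
```

```bash
python3 - <<'E'
from ov import *
from d import delta
delta(.4974,.0187,.0371,-.067)
s=cap('side')
p=bot.read_state()['tool_pos']; a=-.067
T=(p[0]+np.sin(a)*.016,p[1]-np.cos(a)*.016,a); z=(p[2]-.0371)*1e3
T3=[[(x,y,zz+z) for x,y,zz in r] for r in [rect(-25,25,-79,79,75)]+TR[1:]]
overlay(s,[(T,T3),((.558,-.0635,-.067),MA[:1]+[rect(-33,33,-55,0,32)])],(190,140,330,245),5.7,'over.png')
E
```

```text
t 17.17 pos [0.4976 0.0201 0.1403] psi -0.0666 tilt [-0.0002  0.0003] q [-0.01  0.01  2.07  0.    1.06  0.06]
az total 0.001  shift fractions after turn [-1.400e-02 -1.000e-03  1.032e+00] F [ 0.1  1.1 -5.7]
```

View pics/over.png

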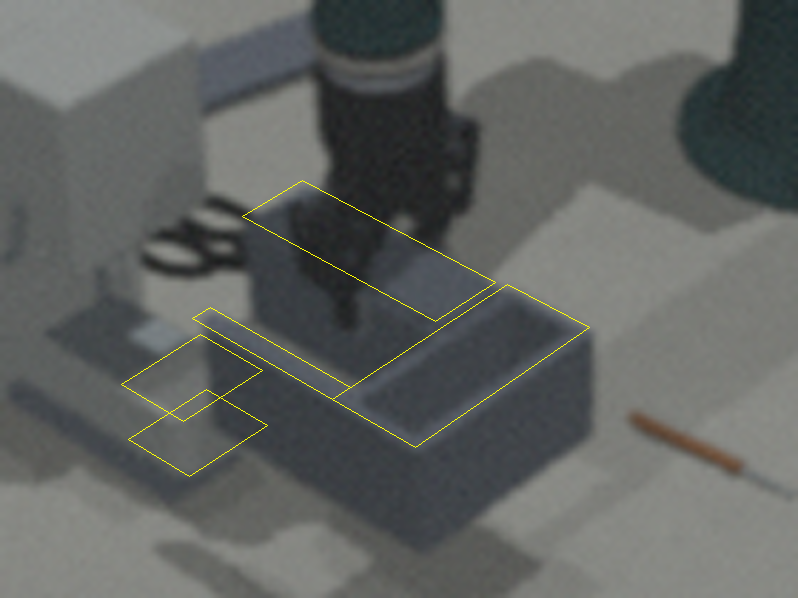

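In the overlay the tray is level, over the tip and clear of the head. It may sit about 4 mm farther toward +y than planned. I'll shift 5 mm toward the machine and lower.

Call:
play_rows --moves '[[[0,0,0,-0.05,0,0.03,45],[0,0,0,0,0,0.08,45],[0,0,0,0,0,0.08,45],[0,0,0,0,0,0.08,45],[0,0,0,0,0,0.08,45]]]'

```text
time: 17.63
tool_pos: [0.4967, 0.0142, 0.104]
tcp_rot: [-2.295, -2.144, 0.001]
wrist_force: [0.1, 0.4, -6.2]
width: 0.647
grip_force: 54.8
```

Call:
play_rows --moves '[[[0,0,0,0,0,0.05,45],[0,0,0,0,0,0.03,45],[0,0,0,0,0,0,45]]]'

```text
time: 17.88
tool_pos: [0.4964, 0.0141, 0.0961]
tcp_rot: [-2.295, -2.143, 0.003]
wrist_force: [-0.3, -0.7, -5.8]
width: 0.647
grip_force: 54.8
```

Call:
play_rows --moves '[[[0,0,0,0,0,0.08,45],[0,0,0,0,0,0.12,45],[0,0,0,0,0,0.12,45],[0,0,0,0,0,0.08,45],[0,0,0,0,0,0.05,45]]]'

```text
time: 18.3
tool_pos: [0.4957, 0.0141, 0.0502]
tcp_rot: [-2.294, -2.143, 0.004]
wrist_force: [-0.2, -0.0, -6.3]
width: 0.647
grip_force: 54.8
```

Call:
play_rows --moves '[[[0,0,0,0,0,0.04,45],[0,0,0,0,0,0.03,45],[0,0,0,0,0,0.02,45],[0,0,0,0,0,0,45],[0,0,0,0,0,0,45]]]'

```text
time: 18.72
tool_pos: [0.4977, 0.0141, 0.0437]
tcp_rot: [2.295, 2.144, 0.001]
wrist_force: [-1.0, 0.6, -5.9]
width: 0.649
grip_force: 54.9
```

```bash
python3 d.py .4974 .0137 .0371 -.067
```

```text
t 18.72 pos [0.4977 0.0141 0.0437] psi -0.068 tilt [ 0.0006 -0.    ] q [-0.02  0.13  2.15 -0.    0.87  0.05]
az total -0.002  shift fractions after turn [-0.004 -0.002  0.066] F [-1.   0.6 -5.9]
```

Call:
play_rows --moves '[[[0,0,0,0,0,0.02,45],[0,0,0,0,0,0.02,45],[0,0,0,0,0,0.015,45],[0,0,0,0,0,0.01,45],[0,0,0,0,0,0,45]]]'

```text
time: 19.13
tool_pos: [0.4975, 0.0141, 0.0372]
tcp_rot: [2.295, 2.144, 0.0]
wrist_force: [-0.3, 0.3, -5.6]
width: 0.647
grip_force: 54.9
```

Call:
play_rows --moves '[[[0,0,0,0,0,0,45],[0,0,0,0,0,0,45],[0,0,0,0,0,0,45]]]'

```text
time: 19.38
tool_pos: [0.4976, 0.0141, 0.0372]
tcp_rot: [2.295, 2.144, 0.001]
wrist_force: [-1.3, 0.1, -1.9]
width: 0.646
grip_force: 55.3
```

Call:
play_rows --moves '[[[0,0,0,0,0,0.01,45],[0,0,0,0,0,0,45],[0,0,0,0,0,0,45]]]'

```text
time: 19.63
tool_pos: [0.4976, 0.0141, 0.0371]
tcp_rot: [2.295, 2.145, 0.0]
wrist_force: [-5.4, -0.5, 6.4]
width: 0.648
grip_force: 56.3
```

Call:
play_rows --moves '[[[0,0,0,0,0,0,60],[0,0,0,0,0,0,70],[0,0,0,0,0,0,80],[0,0,0,0,0,0,80],[0,0,0,0,0,-0.1,80]]]'

```text
time: 20.05
tool_pos: [0.4958, 0.0141, 0.0445]
tcp_rot: [-2.294, -2.143, 0.004]
wrist_force: [-0.5, -0.9, 0.1]
width: 0.939
grip_force: 0.0
```

Call:
play_rows --moves '[[[0,0,0,0,0,-0.2,80],[0,0,0,0,0,-0.25,80],[0,0,0,0,0,-0.25,80],[0,0,0,0,0,-0.2,80],[0,0,0,0,0,-0.1,80]]]'

```text
time: 20.47
tool_pos: [0.4994, 0.0141, 0.1498]
tcp_rot: [2.293, 2.142, 0.006]
wrist_force: [0.1, 1.0, 0.2]
width: 0.932
grip_force: 0.0
```

```bash
python3 - <<'E'
from lev import *; from ov import *; from d import delta
T=(.4974-.0011,.0141-.016,-.067)
s=lev(T); 
M=np.array([.558,-.0635]);a=-.067
se=pl(T,[(64,85,0)])[0,:2]-M; print('slot end in machine',np.cos(a)*se[0]+np.sin(a)*se[1],-np.sin(a)*se[0]+np.cos(a)*se[1])
w=pl(T,[(64,143,75)])[0]; print('wall',w); delta(w[0],w[1],.13,np.pi/2-.067)
overlay(s,[(T,[rect(-25,25,-79,79,75)]+TR[1:]),((.558,-.0635,-.067),MA[:1])],(190,140,330,245),5.7,'down.png')
E
```

```text
(-20, 20, -72, -30) 0.0744 80
(-20, 20, -20, 20) 0.0742 81
(-20, 20, 30, 72) 0.0739 88
slot end in machine -0.001685679006945915 0.14233098266554017
wall [0.5697 0.1365 0.075 ]
t 20.67 pos [0.4969 0.0141 0.1454] psi -0.068 tilt [-0.0005  0.    ] q [-0.02 -0.    2.07  0.    1.08  0.05]
az total -3.144  shift fractions after turn [-0.645  1.27   0.154] F [-0.7  0.1 -0.4]
```

View pics/down.png

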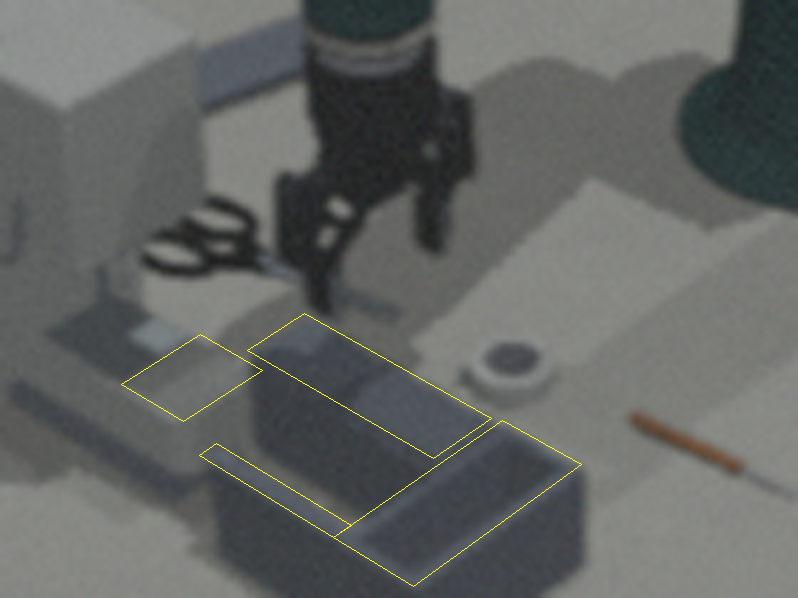

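The tray is down and level, its slot end about 142 mm ahead of the tip, and the lid is flat. Next I'll turn to take the end wall.

Call:
play_rows --moves '[[[0,0,-0.2,0,0,0,60],[0,0,-0.22,0,0,0,45],[0,0,-0.22,0,0,0,45],[0,0,-0.22,0,0,0,45],[0,0,-0.22,0,0,0,45]]]'

```text
time: 21.08
tool_pos: [0.4956, 0.0141, 0.1435]
tcp_rot: [-1.631, -2.68, 0.003]
wrist_force: [-0.4, 0.5, -0.4]
width: 0.526
grip_force: 0.0
```

Call:
play_rows --moves '[[[0,0,-0.22,0,0,0,45],[0,0,-0.22,0,0,0,45],[0,0,-0.22,0,0,0,45],[0,0,-0.22,0,0,0,45],[0,0,-0.22,0,0,0,45]]]'

```text
time: 21.5
tool_pos: [0.4956, 0.0141, 0.1434]
tcp_rot: [-0.842, -3.022, 0.002]
wrist_force: [-0.4, 1.0, -0.5]
width: 0.523
grip_force: 0.0
```

Call:
play_rows --moves '[[[0,0,-0.22,0,0,0,45],[0,0,-0.22,0,0,0,45],[0,0,-0.22,0,0,0,45],[0,0,-0.2,0,0,0,45],[0,0,-0.1,0,0,0,45]]]'

```text
time: 21.92
tool_pos: [0.4956, 0.0141, 0.1435]
tcp_rot: [-0.101, -3.136, 0.0]
wrist_force: [0.3, -0.7, -0.8]
width: 0.529
grip_force: 0.0
```

Call:
play_rows --moves '[[[0,0,0,-0.13,0.2,0,45],[0,0,0,-0.13,0.35,0,45],[0,0,0,-0.13,0.35,0,45],[0,0,0,-0.13,0.25,0,45],[0,0,0,-0.12,0.15,0,45]]]'

```text
time: 22.33
tool_pos: [0.5693, 0.1418, 0.1433]
tcp_rot: [-0.105, -3.136, 0.0]
wrist_force: [-0.2, -0.8, -0.5]
width: 0.529
grip_force: 0.0
```

Call:
play_rows --moves '[[[0,0,0,0,0,0,45],[0,0,0,0,0,0,45],[0,0,0,0,0,0,45],[0,0,0,0,0,0,45]]]'

```text
time: 22.67
tool_pos: [0.5687, 0.1383, 0.1446]
tcp_rot: [-0.109, -3.137, 0.001]
wrist_force: [0.4, 0.6, 0.3]
width: 0.521
grip_force: 0.0
```

```bash
python3 d.py .5697 .138 .042 1.5038
```

```text
t 22.67 pos [0.5687 0.1383 0.1446] psi 1.5013 tilt [-0.0026 -0.0008] q [ 0.2   0.17  1.89 -0.    1.09 -1.3 ]
az total -0.005  shift fractions after turn [-0.011 -0.002  1.026] F [0.4 0.6 0.3]
```

Call:
play_rows --moves '[[[0,0,-0.005,-0.01,0,0.1,45],[0,0,0,0,0,0.2,45],[0,0,0,0,0,0.25,45],[0,0,0,0,0,0.2,45],[0,0,0,0,0,0.15,45]]]'

```text
time: 23.08
tool_pos: [0.5692, 0.1381, 0.0533]
tcp_rot: [-0.106, -3.137, 0.001]
wrist_force: [1.3, 1.0, -0.3]
width: 0.534
grip_force: 0.0
```

Call:
play_rows --moves '[[[0,0,0,0,0,0.1,45],[0,0,0,0,0,0,45],[0,0,0,0,0,0,0],[0,0,0,0,0,0,0],[0,0,0,0,0,0,0]]]' --newtons 30

```text
time: 23.5
tool_pos: [0.5722, 0.1392, 0.0474]
tcp_rot: [0.104, 3.138, 0.0]
wrist_force: [-1.7, 2.3, 19.5]
width: 0.106
grip_force: 29.3
```

Call:
play_rows --moves '[[[0,0,0,0,0,0,0],[0,0,0,0,0,0,0],[0,0,0,0,0,0,0]]]'

```text
time: 23.75
tool_pos: [0.5721, 0.1393, 0.0474]
tcp_rot: [0.104, 3.138, 0.0]
wrist_force: [-1.5, -1.3, 5.9]
width: 0.111
grip_force: 30.7
```

```bash
python3 - <<'E'
from d import delta
# grip point when home: machine (0,.058)
import numpy as np
a=-.067; delta(.558-np.sin(a)*.058,-.0635+np.cos(a)*.058,.042,1.5038)
E
```

```text
t 23.75 pos [0.5721 0.1393 0.0474] psi 1.5044 tilt [0.0022 0.0001] q [ 0.2   0.28  1.95 -0.    0.91 -1.31]
az total 0.001  shift fractions after turn [ 0.005 -1.453  0.054] F [-1.5 -1.3  5.9]
```

Call:
play_rows --moves '[[[0,0,0,0,0,-0.03,0],[0,0,0,0,0,0,0],[0,0,0,-0.007,-0.03,0,0],[0,0,0,-0.008,-0.06,0,0],[0,0,0,0,-0.08,0,0]]]'

```text
time: 24.17
tool_pos: [0.5713, 0.1223, 0.0485]
tcp_rot: [-0.103, -3.14, -0.001]
wrist_force: [0.1, 0.6, -3.6]
width: 0.112
grip_force: 29.3
```

Call:
play_rows --moves '[[[0,0,0,0,-0.08,0,0],[0,0,0,0,-0.08,0,0],[0,0,0,0,-0.08,0,0],[0,0,0,0,-0.06,0,0],[0,0,0,0,-0.04,0,0]]]'

```text
time: 24.58
tool_pos: [0.5691, 0.0872, 0.0488]
tcp_rot: [-0.105, -3.14, 0.0]
wrist_force: [0.6, 1.3, -3.7]
width: 0.111
grip_force: 29.4
```

```bash
python3 - <<'E'
from d import delta
import numpy as np
a=-.067; delta(.558-np.sin(a)*.058,-.0635+np.cos(a)*.058,.042,1.5038)
E
```

```text
t 24.58 pos [0.5691 0.0872 0.0488] psi 1.5037 tilt [-0. -0.] q [ 0.11  0.26  1.98 -0.    0.91 -1.39]
az total -0.0  shift fractions after turn [ 0.01  -0.931  0.068] F [ 0.6  1.3 -3.7]
```

Call:
play_rows --moves '[[[0,0,0,0,-0.06,0,0],[0,0,0,0,-0.1,0,0],[0,0,0,0,-0.1,0,0],[0,0,0,0,-0.1,0,0],[0,0,0,0,-0.1,0,0]]]'

```text
time: 25.0
tool_pos: [0.5663, 0.0414, 0.049]
tcp_rot: [0.104, 3.139, -0.0]
wrist_force: [1.5, 0.9, -3.2]
width: 0.111
grip_force: 29.4
```

Call:
play_rows --moves '[[[0,0,0,0,-0.1,0,0],[0,0,0,0,-0.1,0,0],[0,0,0,0,-0.1,0,0],[0,0,0,0,-0.06,0,0],[0,0,0,0,-0.03,0,0]]]'

```text
time: 25.42
tool_pos: [0.5638, 0.0024, 0.049]
tcp_rot: [0.106, 3.139, -0.0]
wrist_force: [2.8, 0.9, -3.2]
width: 0.112
grip_force: 29.5
```

Call:
play_rows --moves '[[[0,0,0,0,-0.02,0,0],[0,0,0,0,-0.02,0,0],[0,0,0,0,-0.02,0,0],[0,0,0,0,0,0,0]]]'

```text
time: 25.75
tool_pos: [0.5633, -0.0027, 0.049]
tcp_rot: [0.104, 3.14, -0.001]
wrist_force: [2.6, -0.4, -4.7]
width: 0.112
grip_force: 29.4
```

Call:
play_rows --moves '[[[0,0,0,0,-0.015,0,0],[0,0,0,0,-0.015,0,0],[0,0,0,0,0,0,0]]]'

```text
time: 26.0
tool_pos: [0.5631, -0.0055, 0.049]
tcp_rot: [0.104, 3.14, -0.0]
wrist_force: [2.8, 1.3, -3.4]
width: 0.112
grip_force: 29.5
```

Call:
play_rows --moves '[[[0,0,0,0,-0.015,0,0],[0,0,0,0,-0.015,0,0],[0,0,0,0,0,0,0]]]'

```text
time: 26.25
tool_pos: [0.5631, -0.0061, 0.049]
tcp_rot: [0.106, 3.139, 0.006]
wrist_force: [3.0, 10.3, -4.9]
width: 0.109
grip_force: 29.7
```

Home contact shows 10 N along y. Releasing and retreating.

Call:
play_rows --moves '[[[0,0,0,0,0,0,20],[0,0,0,0,0,0,32],[0,0,0,0,0,0,40],[0,0,0,0,0,0,40],[0,0,0,0,0,-0.1,40]]]'

```text
time: 26.67
tool_pos: [0.5607, -0.0088, 0.0574]
tcp_rot: [-0.104, -3.135, 0.0]
wrist_force: [0.2, -0.9, -0.3]
width: 0.469
grip_force: 0.0
```

Call:
play_rows --moves '[[[0,0,0,0,0,-0.2,40],[0,0,0,0,0,-0.25,40],[0,0,0,0,0,-0.25,40],[0,0,0,0,0,-0.2,40],[0,0,0,0,0,-0.1,40]]]'

```text
time: 27.08
tool_pos: [0.5647, -0.0089, 0.1632]
tcp_rot: [0.104, 3.134, -0.001]
wrist_force: [0.0, -0.2, -0.1]
width: 0.47
grip_force: 0.0
```

Call:
play_rows --moves '[[[0,0,0,0,0.1,0,40],[0,0,0,0,0.3,0,40],[0,0,0,0,0.3,0,40],[0,0,0,0,0.1,0,40],[0,0,0,0,0,0,40]]]'

```text
time: 27.5
tool_pos: [0.5671, 0.0738, 0.1574]
tcp_rot: [-0.099, -3.138, -0.0]
wrist_force: [0.1, 0.1, -0.4]
width: 0.467
grip_force: 0.0
```

```bash
python3 - <<'E'
from lev import *; from ov import *
a=-.067; T=(.558-.064*np.cos(a)+np.sin(a)*.085,-.0635-.064*np.sin(a)-.085*np.cos(a),a); print(T)
lev(T); lev(T,cam='top')
# closed-end top face (z~75) extents in machine frame, from both depth cameras
for n in('side','top'):
    c=vision.read_camera(n); D=c['depth']; h,w=D.shape
    u,v=np.meshgrid(np.arange(w),np.arange(h)); r=cv2.undistortPoints(np.stack([u,v],-1).reshape(-1,1,2).astype(float),np.array(c['K']),np.array(c['dist']))[:,0]
    d=D.ravel(); P=((np.c_[r,np.ones(len(r))]*d[:,None])-c['t'])@np.array(c['R']); m=P[:,:2]-[.558,-.0635]
    q=np.c_[m[:,0]*np.cos(a)+m[:,1]*np.sin(a),-m[:,0]*np.sin(a)+m[:,1]*np.cos(a)]*1e3
    k=(abs(P[:,2]-.075)<.009)&(q[:,1]>-20)&(q[:,1]<90)&(abs(q[:,0]+20)<100)
    col=np.array(c['image']).reshape(-1,3)[k].mean(1)
    print(n,k.sum(),np.percentile(q[k],[1,99],axis=0).round(1).tolist(),'wall rows y',np.percentile(q[k&(abs(q[:,0])<30)&(q[:,1]>30),1],[5,50,95]).round(1))
print(bot.read_state()['time'])
E
```

```text
(np.float64(0.4884528541246478), np.float64(-0.1440244962765522), -0.067)
(-20, 20, -72, -30) 0.0737 70
(-20, 20, -20, 20) 0.0741 71
(-20, 20, 30, 72) 0.0746 78
(-20, 20, -72, -30) 0.0739 197
(-20, 20, -20, 20) 0.074 193
(-20, 20, 30, 72) 0.074 188
side 429 [[-87.3, -19.6], [54.7, 67.9]] wall rows y [54.4 61.8 67.7]
top 270 [[-84.8, -19.8], [49.3, 62.4]] wall rows y [53.9 58.8 62.4]
28.0
```

The lid is level, the wall is centred about 58.8 mm from the tip (58 nominal), and the contact came where home was expected. Handing in.

```bash
python3 -c "
from workcell import bot
print(bot.finish_job())"
```

```text
the job is handed in; nothing more can be done
None
```

I put the lid on the tray, carried the tray over and slid it along the free arm until it stopped against the tip. The lid was still seated level, and I handed the job in at 28 s; no verdict came back, so success rests on my own camera and force readings.

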